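Put the leather-cutting dies back on their storage boards

ROBOT

A 7-joint arm with a two-finger parallel gripper is mounted at the origin on the work surface. World frame = base frame: x ahead of the robot, y to its left, z up, the work surface at z = 0. Lengths are in m, angles in rad, forces in N, time in s.
With the tool pointing down it reaches from about 0.425 to 0.925 m from the base axis. Payload 6.8 kg.
Tool frame: the origin (TCP) lies on the centre line of the jaws, within the pads' length; the fingertips stand 25 mm ahead of it and the grasp point (between the pads) lies 6 mm ahead of it; z points along the fingers, y is the line along which they close (so a half turn about z gives the same grasp; the last joint's range is limited). The gripper opens to 85 mm and grips with 20 to 120 N. Pads are 22 mm wide; open, the fingers measure 114 mm over their backs; the gripper's body (76 mm by 85 mm) begins 54 mm behind the grasp point. The pads swing forward as they close: fully open they stand 13 mm farther back than shut.
Start: joints at [-1.34, 0.477, 0.022, 1.555, -0.011, 1.109, -0.083], TCP at [0.224, 0.637, 0.256] pointing down, gripper open.
Joint ranges: [-2.96, 2.96], [-0.34, 2.1], [-1.41, 1.46], [0.24, 2.44], [-1.37, 4.51], [0.17, 1.92], [-2.96, 2.96]. Speed limits (rad/s): [2.39, 2.39, 3.14, 3.14, 3.14, 3.14, 3.14].

INTERFACE

Orientations are given as a rotation vector (axis times angle).
In Python, from bench import status, imaging, workorder gives the robot as it stands.
- The arm moves only by the tool send_rows, never from a script. Its argument "steps" is a list of rows, each an object of numbers: "dx", "dy", "dz": the shift along the tool's x, y, z in cm; "yaw": the turn about the tool's z in degrees; "gripper": the opening, from 0 (shut) to 1 (fully open). A call has 1 to 5 rows; each row is the pose to reach, as a shift and turn from the pose commanded when the call began, along the tool's axes at that moment; what a row does not reach only later rows make up. A row lasts 1/8 s, in which the tool goes at most 62.5 mm and 10.7 degrees, less where a joint would pass 70% of its speed; a pose out of reach is approached as far as the arm can. A call with a gripper value outside its range is refused whole. The fingers move at their own pace and stop on an object; "force" is the grip in N (left out, the last holds). Time passes only in rows, so rows that repeat a pose let the fingers close. It gives the time, the measured TCP pose, the force, the opening and the grip force at its end, in the units of the state.
- status.get_obs(): the state, without advancing time (a new reading comes with each control period).
- imaging.grab_frame(name): name is "scene" or "top" or "wrist"; returns a dict with "color" (420x560x3 uint8, red, green, blue), "depth" (420x560 float32, m along the optical axis (not along the pixel's ray), 0 where there is no reading), "K" (3x3 intrinsics, pixels), "k1" (the pictures are not rectified: a ray, as slopes to the right and down, at radius r is drawn at 1 + k1 r^2 times it, then the intrinsics apply), "R" (3x3) and "t" (3): a world point X has camera coordinates R X + t. Camera axes: x right, y down, z forward; pixel columns grow to the right and rows downward; lengths in m; the calibration is good to about 2 mm. A picture is of the moment at which its call begins.
- workorder.hand_in(): hands the job in; it is judged then, once.
The state is a dict: "clock": time; "joints": joint angles; "qvel": joint speeds; "tau": joint torques, N m; "tcp_pos": TCP position; "orientation": TCP orientation; "contact_force": force on the tool from outside, world axes, zero at the start; "moment": the same for the moment, N m; "grip_width": finger opening in m; "gripper_force": force on a finger pad.
Only numpy, scipy, OpenCV 4.12 (cv2) and the standard library are available. Lean on these libraries where they do the work, as an engineer would, in place of code of your own. Each camera call takes 0.05 s, during which the arm holds its last target. There are 200 camera calls.

TASK

Put each of the four steel cutting dies upright on the plywood board whose black silhouette has its shape and size, centred on the silhouette and turned to match it. Set the dies down rather than dropping them, and leave the jar and the thread spool standing where they are.

Things in the scene. Friction and masses are not known exactly. Their poses are not given: they have to be found in the camera images.
- large_round_die: loose steel cutting die, seen from above circular, 78 mm across. Dark closed body 32 mm high with upright sides and a flat top; in the middle of the top a bright striking bar to grip it by: 40 mm long (along die x), 16 mm wide (along y), reaching from 32 to 62 mm above the underside. 0.17 to 0.45 kg. Origin: centre of underside, z up.
- small_round_die: loose steel cutting die, seen from above circular, 48 mm across. Dark closed body 32 mm high with upright sides and a flat top; in the middle of the top a bright striking bar to grip it by: 40 mm long (along die x), 16 mm wide (along y), reaching from 32 to 62 mm above the underside. 0.17 to 0.45 kg. Origin: centre of underside, z up.
- square_die: loose steel cutting die, seen from above square, 60 mm by 60 mm, sides along its x and y. Dark closed body 32 mm high with upright sides and a flat top; in the middle of the top a bright striking bar to grip it by: 40 mm long (along die x), 16 mm wide (along y), reaching from 32 to 62 mm above the underside. 0.17 to 0.45 kg. Origin: centre of underside, z up.
- oblong_die: loose steel cutting die, seen from above a straight slot shape with half-round ends, 80 mm long (along its x) by 36 mm wide. Dark closed body 32 mm high with upright sides and a flat top; in the middle of the top a bright striking bar to grip it by: 40 mm long (along die x), 16 mm wide (along y), reaching from 32 to 62 mm above the underside. 0.17 to 0.45 kg. Origin: centre of underside, z up.
- large_round_board: fixed plywood storage board, 92 mm square and 10 mm thick, flat top, with a black silhouette painted at its centre: a filled circle 80 mm across. Origin: centre of the underside; the silhouette lies 10 mm above it.
- small_round_board: fixed plywood storage board, 92 mm square and 10 mm thick, flat top, with a black silhouette painted at its centre: a filled circle 50 mm across. Origin: centre of the underside; the silhouette lies 10 mm above it.
- square_board: fixed plywood storage board, 92 mm square and 10 mm thick, flat top, with a black silhouette painted at its centre: a filled square 62 mm by 62 mm, sides along the board's x and y. Origin: centre of the underside; the silhouette lies 10 mm above it.
- oblong_board: fixed plywood storage board, 92 mm square and 10 mm thick, flat top, with a black silhouette painted at its centre: a filled slot shape with round ends, 82 mm long (along the board's x) by 38 mm wide. Origin: centre of the underside; the silhouette lies 10 mm above it.
- jar: bystander: amber jar with a steel cap, 54 mm across, 70 mm high, loose, standing among the dies and boards. Origin: centre of the underside.
- spool: bystander: dark wooden thread spool, 28 mm across, 45 mm high, loose, standing upright between the near and the far row of dies and boards. Origin: centre of the underside.
Mind the look-alikes: they are no part of the job. What is shaped like the oblong_die but blue or yellow is not meant.

How it is judged:
At the end, for the whole second after the job is handed in: Each die stands upright, at rest, flat on the board with its own silhouette, its centre within 12 mm of the board's centre; the square and the oblong die are turned to within 0.2 rad of their silhouettes (any of the equivalent ways round) (horizontal distance between large_round_die and large_round_board below 0.012 m and z of large_round_die in the frame of large_round_board between 0.006 and 0.014 m and angle between each of large_round_die, small_round_die, square_die, oblong_die's own z axis and vertical below 0.1 rad and linear speed of each of large_round_die, small_round_die, square_die, oblong_die below 0.02 m/s and angular speed of each of large_round_die, small_round_die, square_die, oblong_die below 0.1 rad/s and horizontal distance between small_round_die and small_round_board below 0.012 m and z of small_round_die in the frame of small_round_board between 0.006 and 0.014 m and horizontal distance between square_die and square_board below 0.012 m and z of square_die in the frame of square_board between 0.006 and 0.014 m and (angle between the x axis of square_die and the x axis of square_board, either way round below 0.2 rad or angle between the x axis of square_die and the y axis of square_board, either way round below 0.2 rad) and horizontal distance between oblong_die and oblong_board below 0.012 m and z of oblong_die in the frame of oblong_board between 0.006 and 0.014 m and angle between the x axis of oblong_die and the x axis of oblong_board, either way round below 0.2 rad); the robot touches nothing.
It fails at once if a die is dropped or thrown (falls freely at more than 0.6 m/s) ((contact force between large_round_die and anything else below 0.02 N and linear speed of large_round_die above 0.6 m/s) or (contact force between small_round_die and anything else below 0.02 N and linear speed of small_round_die above 0.6 m/s) or (contact force between square_die and anything else below 0.02 N and linear speed of square_die above 0.6 m/s) or (contact force between oblong_die and anything else below 0.02 N and linear speed of oblong_die above 0.6 m/s)).
It fails at once if the jar is knocked over or pushed more than 20 mm (distance of jar from where it was at the start of the episode above 0.02 m or angle between jar's own z axis and vertical above 0.35 rad).
It fails at once if the spool is knocked over or pushed more than 20 mm (distance of spool from where it was at the start of the episode above 0.02 m or angle between spool's own z axis and vertical above 0.35 rad).
It also fails if it takes over 99 s, if anything falls off the work surface, if the arm or the gripper's body presses on something with over 40 N, if the wrist force passes 120 N, or if a joint passes its speed limit or range.

## Working session

There is one attempt and no reset: what is moved stays moved. The work goes in short steps, Python scripts to look and compute and a tool call to move; the robot and the scene stay as the last step left them, time stands still between calls to the robot, and variables do not carry over. Pictures are saved under pics/ and viewed, at most 14 in all, crops included, and the job is handed in when it is done.

Besides the shell and the picture viewer there is one more tool, called after "Call:" as name(argument=value, ...), one argument or row to a line, values as JSON. send_rows: Moves the arm, as the interface text tells. Its arguments: {"type":"object","properties":{"steps":{"type":"array"},"force":{"type":"number"}},"required":["steps"]}

```bash
ls; mkdir -p pics; python3 - <<'E'
from bench import status, imaging
import cv2,numpy as np
for n in ["scene","top"]:
    f=imaging.grab_frame(n); np.savez(f"pics/{n}0.npz",**f)
    cv2.imwrite(f"pics/{n}0.png",f["color"][:,:,::-1])
    print(n,f["K"].tolist(),f["k1"],f["R"].tolist(),f["t"])
print(status.get_obs())
E
```

```text
pics
scene [[499.5703973770909, 0.0, 281.1925563095886], [0.0, 499.5703973770909, 205.57621431093105], [0.0, 0.0, 1.0]] -0.07435716488829186 [[0.013235544088757522, 0.9996660934206996, -0.022192837530862125], [0.6019948639010264, -0.0256881144033175, -0.7980866523224072], [-0.798390258087772, -0.002796863135506854, -0.6021338500260073]] [-0.03897085 -0.24288279  1.41415552]
top [[420.3370790877719, 0.0, 281.51369796088755], [0.0, 420.3370790877719, 209.33588799800413], [0.0, 0.0, 1.0]] -0.10914759584224808 [[0.005333669435772773, -0.9999080350232243, 0.012468899965275755], [-0.9923502618149043, -0.006830477515729099, -0.12326517128855939], [0.12333900375080328, -0.011716060468488136, -0.9922954318552808]] [0.04791868 0.46715168 0.92276016]
{'clock': 0.1, 'joints': array([-1.3400969 ,  0.47772249,  0.02235327,  1.55635294, -0.01152991,
        1.10929202, -0.08310828]), 'qvel': array([-0.00087149, -0.00181846, -0.00063088, -0.0023226 ,  0.00052597,
        0.001406  , -0.0002352 ]), 'tau': array([ 3.22032633e-03, -5.97759998e+01,  1.61317762e+00, -2.81955868e+01,
        1.28494235e-02,  4.96165449e-03,  1.91726025e-05]), 'tcp_pos': array([0.22418207, 0.63616261, 0.25541956]), 'orientation': array([-5.29629711e-01, -3.09644246e+00,  2.57116075e-03]), 'contact_force': array([-0.16861394,  0.13889683, -0.53897703]), 'moment': array([-0.00851524, -0.01527473, -0.03747904]), 'gripper_force': 0.0, 'grip_width': 0.08544914073803324}
```

View pics/scene0.png

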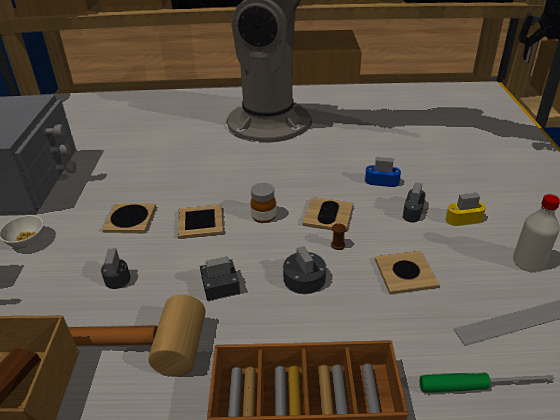

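View pics/top0.png

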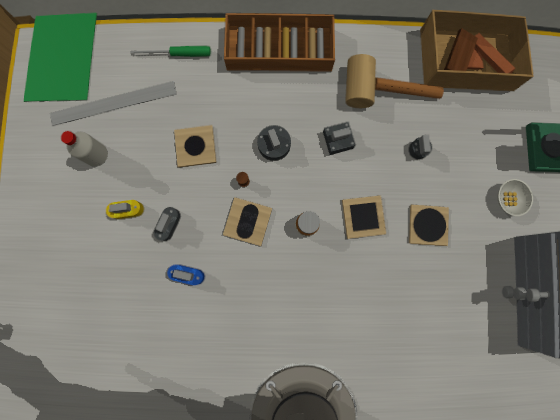

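The scene has three oblong look-alikes, by top-view pixel: dark (167,224), yellow (124,209) and blue (186,275). The steel oblong die is the dark one.

- **Other dies:** large round (274,143), square (339,139), small round (420,147).
- **Boards:** small round (195,146), oblong (247,221), square (364,217), large round (429,225).
- **Bystanders:** jar (308,223), spool (243,179).

Next I'll measure these and check the choice in one close crop.

```bash
cat > h.py <<'E'
import numpy as np, cv2
def ray(f,uv,z):
    """pixels (N,2) -> world points on plane z"""
    uv=np.asarray(uv,float).reshape(-1,1,2); k=float(f["k1"])
    n=cv2.undistortPoints(uv,f["K"],np.array([k,0,0,0,0.]),R=None).reshape(-1,2)
    R,t=f["R"],f["t"]; d=np.c_[n,np.ones(len(n))]@R; c=-R.T@t
    return c+d*((z-c[2])/d[:,2])[:,None]
def height(f):
    H,W=f["depth"].shape; v,u=np.mgrid[:H,:W]
    n=cv2.undistortPoints(np.stack([u,v],-1).reshape(-1,1,2).astype(float),f["K"],np.array([float(f["k1"]),0,0,0,0.])).reshape(-1,2)
    P=np.c_[n,np.ones(len(n))]*f["depth"].reshape(-1,1)
    return ((P-f["t"])@f["R"]).reshape(H,W,3)
def blob(mask,c,r):
    m=np.zeros(mask.shape,np.uint8); cv2.circle(m,tuple(map(int,c)),r,255,-1)
    m=cv2.bitwise_and(m,mask.astype(np.uint8)*255)
    cs,_=cv2.findContours(m,cv2.RETR_EXTERNAL,cv2.CHAIN_APPROX_NONE)
    return max(cs,key=cv2.contourArea)
def rect(f,cont,z):
    p=(ray(f,cont.reshape(-1,2),z)[:,:2]*1000).astype(np.float32)
    (x,y),(w,h),a=cv2.minAreaRect(p)
    if w<h: w,h,a=h,w,a+90
    M=cv2.moments(p.reshape(-1,1,2))
    return np.round([x,y,w,h,(a+90)%180-90,M['m10']/M['m00'],M['m01']/M['m00']],1)
DIES=dict(large=(274,143),square=(339,139),small=(420,147),oblong=(167,224),jar=(308,223),spool=(243,179))
BOARDS=dict(small=(195,146),oblong=(247,221),square=(364,217),large=(429,225))
E
python3 - <<'E'
from h import *
f=dict(np.load("pics/top0.npz")); X=height(f); z=X[...,2]
g=f["color"].max(2); hsv=cv2.cvtColor(f["color"],cv2.COLOR_RGB2HSV)
for n,c in DIES.items():
    zz={'jar':.07,'spool':.045}.get(n,.062)
    b=blob((abs(z-zz)<.009),c,26); print(n,"top",rect(f,b,zz), "medz",np.round(np.median(z[cv2.drawContours(np.zeros(g.shape,np.uint8),[b],-1,1,-1)>0]),4))
    b=blob(z>.022,c,30); m=np.zeros(g.shape,np.uint8)
    b=blob((abs(z-.032)<.006)|(z>.04),c,26); print("   body",rect(f,b,.032))
for n,c in BOARDS.items():
    print(n,"sil",rect(f,blob(g<70,c,24),.01),"board z",np.round(np.median(z[c[1]-3:c[1]+3,c[0]-3:c[0]+3]),4))
im=f["color"][100:300,90:290,::-1]; im2=f["color"][100:300,270:470,::-1]
cv2.imwrite("pics/c1.png",cv2.resize(np.hstack([im,im2]),None,fx=2,fy=2,interpolation=cv2.INTER_CUBIC))
E
```

```text
large top [624.1  69.8  42.4  16.3  21.5 624.   69.8] medz 0.0625
   body [6.243e+02 7.010e+01 7.880e+01 7.620e+01 5.000e-01 6.250e+02 6.990e+01]
square top [637.5 -83.2  41.9  18.5 -74.7 637.8 -82.9] medz 0.0621
   body [637.4 -83.3  64.3  62.3  15.2 638.4 -83.2]
small top [ 615.8 -276.6   40.9   18.7   -2.7  615.1 -275.8] medz 0.062
   body [ 618.9 -276.7   54.5   45.9   -2.5  617.7 -276.9]
oblong top [432.1 311.7  39.9  18.1 -24.9 432.3 312. ] medz 0.0627
   body [431.9 312.3  80.4  39.3 -24.9 432.3 312.7]
jar top [434.6  -7.2  47.7  45.5   0.  434.6  -7.1] medz 0.0706
   body [ 4.359e+02 -6.700e+00  5.420e+01  5.420e+01  3.000e-01  4.353e+02
 -7.700e+00]
spool top [536.3 140.1  27.   25.2 -89.6 536.4 140.8] medz 0.0458
   body [538.9 141.2  27.4  25.5 -89.6 539.  141.9]
small sil [620.  257.1  46.7  45.3   2.  620.7 257.5] board z 0.0114
oblong sil [442.5 129.4  78.8  36.9 -15.9 442.  129.4] board z 0.0107
square sil [ 454.3 -140.5   59.9   59.6    7.   454.3 -140.4] board z 0.0116
large sil [ 434.8 -295.1   76.1   75.8   43.6  435.4 -295.7] board z 0.0108
```

View pics/c1.png

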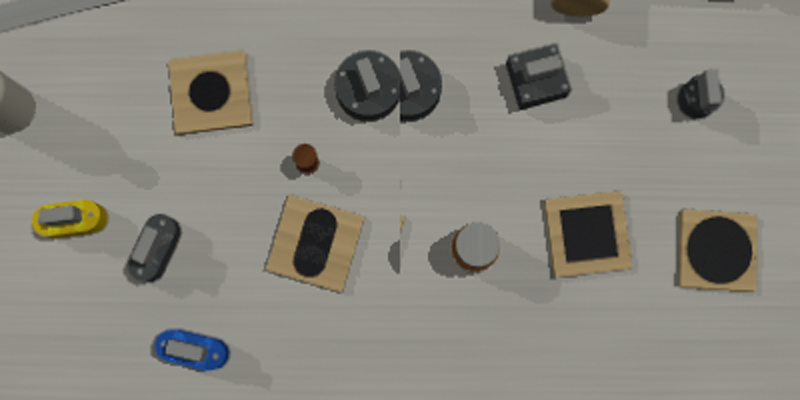

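The crop confirms it: the dark oblong die is at (152,248), with the yellow (68,218) and blue (190,350) decoys beside it. The silhouettes match their boards. I'll write the move planner and start with the oblong die.

```bash
cat > plan.py <<'E'
import sys,numpy as np
from scipy.spatial.transform import Rotation as Ro
from bench import status
def go(x,y,z,ang=None):
    """mm, deg of tool y in world -> relative move"""
    o=status.get_obs(); R=Ro.from_rotvec(o["orientation"]).as_matrix()
    d=R.T@(np.array([x,y,z])/1000-o["tcp_pos"])*100
    cur=np.degrees(np.arctan2(R[1,1],R[0,1])); yaw=0 if ang is None else -((ang-cur+180)%360-180)
    print("t",o["clock"],"tcp",np.round(o["tcp_pos"]*1000,1),"ytool",round(cur,1),"q7",round(o["joints"][6],2),"F",np.round(o["contact_force"],1),"w",round(o["grip_width"]*1000,1),"gf",round(o["gripper_force"],1),"tilt",np.round(R[:2,2],3))
    print("d cm",np.round(d,2),"yaw",round(yaw,1))
if __name__=="__main__": go(*map(float,sys.argv[1:]))
E
python3 plan.py 432 312 160 65.1
```

```text
t 0.1 tcp [224.2 636.2 255.4] ytool 70.6 q7 -0.08 F [-0.2  0.1 -0.5] w 85.4 gf 0.0 tilt [-0.    -0.002]
d cm [-30.37 -23.65   9.58] yaw 5.5
```

Call:
send_rows(
  steps=[
    {"dx":-30.4,"dy":-23.6,"dz":9.6,"yaw":5.5,"gripper":0.5},
    {"dx":-30.4,"dy":-23.6,"dz":9.6,"yaw":5.5,"gripper":0.5},
    {"dx":-30.4,"dy":-23.6,"dz":9.6,"yaw":5.5,"gripper":0.5},
    {"dx":-30.4,"dy":-23.6,"dz":9.6,"yaw":5.5,"gripper":0.5},
    {"dx":-30.4,"dy":-23.6,"dz":9.6,"yaw":5.5,"gripper":0.5},
  ],
  force=60,
)

```text
clock: 0.72
tcp_pos: [0.3891, 0.3798, 0.1801]
orientation: [0.677, 3.068, -0.0]
contact_force: [1.1, 0.6, -0.6]
grip_width: 0.0428
gripper_force: 0.0
```

```bash
python3 plan.py 432 312 130 65.1
```

```text
t 0.725 tcp [389.1 379.8 180.1] ytool 65.1 q7 0.29 F [ 1.1  0.6 -0.6] w 42.8 gf 0.0 tilt [ 0. -0.]
d cm [-6.74 -4.34  5.01] yaw -0.0
```

Call:
send_rows(
  steps=[
    {"dx":-6.7,"dy":-4.3,"dz":4,"yaw":0,"gripper":0.5},
    {"dx":-6.7,"dy":-4.3,"dz":4,"gripper":0.5},
    {"dx":-6.7,"dy":-4.3,"dz":4,"gripper":0.5},
    {"dx":-6.7,"dy":-4.3,"dz":4,"gripper":0.5},
  ],
)

```text
validation failed for argument at $.st...
```

```bash
python3 plan.py 432 312 65 65.1
```

```text
t 0.725 tcp [389.1 379.8 180.1] ytool 65.1 q7 0.29 F [ 1.1  0.6 -0.6] w 42.8 gf 0.0 tilt [ 0. -0.]
d cm [-6.74 -4.34 11.51] yaw -0.0
```

Call:
send_rows(
  steps=[
    {"dx":-6.7,"dy":-4.3,"dz":4.0,"yaw":0.0,"gripper":0.5},
    {"dx":-6.7,"dy":-4.3,"dz":4.0,"yaw":0.0,"gripper":0.5},
    {"dx":-6.7,"dy":-4.3,"dz":4.0,"yaw":0.0,"gripper":0.5},
    {"dx":-6.7,"dy":-4.3,"dz":4.0,"yaw":0.0,"gripper":0.5},
  ],
)

```text
clock: 1.23
tcp_pos: [0.4306, 0.3158, 0.141]
orientation: [-0.675, -3.068, -0.001]
contact_force: [0.4, 0.6, 0.9]
grip_width: 0.0425
gripper_force: 0.0
```

```bash
python3 plan.py 432 312 65 65.1
```

```text
t 1.225 tcp [430.6 315.8 141. ] ytool 65.2 q7 0.45 F [0.4 0.6 0.9] w 42.5 gf 0.0 tilt [-0.     0.001]
d cm [-0.29 -0.3   7.6 ] yaw 0.1
```

Call:
send_rows(
  steps=[
    {"dx":-0.2,"dy":-0.2,"dz":3.0,"yaw":0.0,"gripper":0.5},
    {"dx":-0.2,"dy":-0.2,"dz":5.0,"yaw":0.0,"gripper":0.5},
    {"dx":-0.2,"dy":-0.2,"dz":5.5,"yaw":0.0,"gripper":0.5},
    {"dx":-0.2,"dy":-0.2,"dz":5.5,"yaw":0.0,"gripper":0.5},
  ],
)

```text
clock: 1.72
tcp_pos: [0.4318, 0.313, 0.0861]
orientation: [0.675, 3.068, 0.001]
contact_force: [0.2, -0.5, -0.0]
grip_width: 0.0426
gripper_force: 0.0
```

```bash
python3 plan.py 432 312 65 65.1; python3 - <<'E'
from bench import imaging
import cv2,numpy as np
f=imaging.grab_frame("wrist"); s=imaging.grab_frame("scene")
cv2.imwrite("pics/w1.png",np.hstack([f["color"][:,:,::-1],np.pad(cv2.resize(s["color"][140:245,360:500,::-1],None,fx=1.7,fy=4*.425),((0,420-178),(0,2),(0,0)))]))
E
```

```text
t 1.725 tcp [431.8 313.   86.1] ytool 65.2 q7 0.47 F [ 0.2 -0.5 -0. ] w 42.6 gf 0.0 tilt [0.    0.001]
d cm [-0.06 -0.08  2.11] yaw 0.1
```

View pics/w1.png

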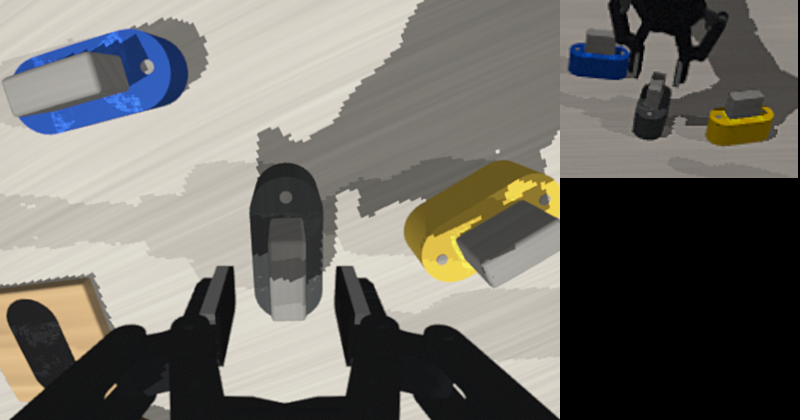

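In the wrist view, the jaws (pads at x≈220 and 345) straddle the bar of the dark die (x≈288) and are aligned with it. I'll descend and grip.

Call:
send_rows(
  steps=[
    {"dx":-0.1,"dy":-0.1,"dz":2.1,"yaw":0.0,"gripper":0.5},
    {"dx":-0.1,"dy":-0.1,"dz":2.1,"yaw":0.0,"gripper":0.5},
    {"dx":-0.1,"dy":-0.1,"dz":2.1,"yaw":0.0,"gripper":0.0},
    {"dx":-0.1,"dy":-0.1,"dz":2.1,"yaw":0.0,"gripper":0.0},
    {"dx":-0.1,"dy":-0.1,"dz":2.1,"yaw":0.0,"gripper":0.0},
  ],
)

```text
clock: 2.45
tcp_pos: [0.4331, 0.3113, 0.0656]
orientation: [0.677, 3.067, 0.003]
contact_force: [-0.3, 1.9, 4.5]
grip_width: 0.0152
gripper_force: 61.9
```

```bash
python3 plan.py 442 129.4 165 74.1
```

```text
t 2.45 tcp [433.1 311.3  65.6] ytool 65.1 q7 0.48 F [-0.3  1.9  4.5] w 15.2 gf 61.9 tilt [0.001 0.002]
d cm [ -8.47 -16.1   -9.97] yaw -9.0
```

Call:
send_rows(
  steps=[
    {"dx":0.0,"dy":0.0,"dz":-4.0,"yaw":0.0,"gripper":0.0},
    {"dx":0.0,"dy":0.0,"dz":-10.0,"yaw":0.0,"gripper":0.0},
    {"dx":-3.0,"dy":-6.0,"dz":-10.0,"yaw":-4.5,"gripper":0.0},
    {"dx":-6.0,"dy":-12.0,"dz":-10.0,"yaw":-9.0,"gripper":0.0},
    {"dx":-8.5,"dy":-16.1,"dz":-10.0,"yaw":-9.0,"gripper":0.0},
  ],
)

```text
clock: 3.08
tcp_pos: [0.4406, 0.1261, 0.1645]
orientation: [-0.433, -3.11, 0.001]
contact_force: [1.0, 0.2, -3.5]
grip_width: 0.015
gripper_force: 60.8
```

```bash
python3 plan.py 442 129.4 85 74.1
```

```text
t 3.075 tcp [440.6 126.1 164.5] ytool 74.1 q7 0.94 F [ 1.   0.2 -3.5] w 15.0 gf 60.8 tilt [-0.001 -0.001]
d cm [-0.05  0.36  7.95] yaw 0.0
```

Call:
send_rows(
  steps=[
    {"dx":0.0,"dy":0.1,"dz":2.0,"yaw":0.0,"gripper":0.0},
    {"dx":0.0,"dy":0.1,"dz":5.0,"yaw":0.0,"gripper":0.0},
    {"dx":0.0,"dy":0.1,"dz":7.9,"yaw":0.0,"gripper":0.0},
    {"dx":0.0,"dy":0.1,"dz":7.9,"yaw":0.0,"gripper":0.0},
    {"dx":0.0,"dy":0.1,"dz":7.9,"yaw":0.0,"gripper":0.0},
  ],
)

```text
clock: 3.7
tcp_pos: [0.4423, 0.1296, 0.0863]
orientation: [0.435, 3.111, 0.0]
contact_force: [-0.3, 0.3, -3.7]
grip_width: 0.0146
gripper_force: 60.6
```

```bash
python3 plan.py 442 129.4 75.5 74.1; python3 - <<'E'
from bench import imaging
import cv2,numpy as np
f=imaging.grab_frame("wrist"); cv2.imwrite("pics/w2.png",f["color"][:,:,::-1])
E
```

```text
t 3.7 tcp [442.3 129.6  86.3] ytool 74.1 q7 0.97 F [-0.3  0.3 -3.7] w 14.6 gf 60.6 tilt [0. 0.]
d cm [ 0.02 -0.03  1.08] yaw -0.0
```

View pics/w2.png

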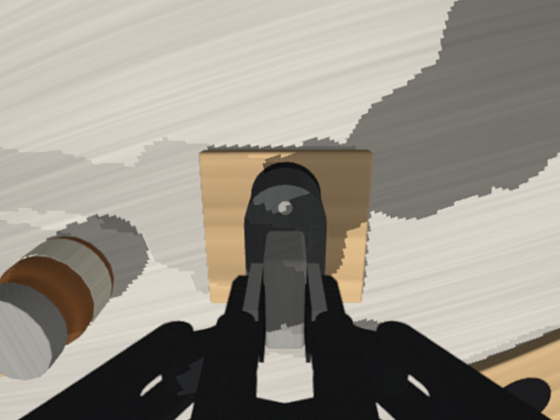

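The die (x≈285) is over the oblong silhouette and aligned with the board edges. I'll lower it and release.

Call:
send_rows(
  steps=[
    {"dx":0.0,"dy":0.0,"dz":0.8,"yaw":0.0,"gripper":0.0},
    {"dx":0.0,"dy":0.0,"dz":1.1,"yaw":0.0,"gripper":0.0},
    {"dx":0.0,"dy":0.0,"dz":1.1,"yaw":0.0,"gripper":0.0},
  ],
)

```text
clock: 4.12
tcp_pos: [0.4423, 0.1299, 0.0755]
orientation: [0.435, 3.111, 0.001]
contact_force: [-2.7, -0.4, 8.5]
grip_width: 0.015
gripper_force: 62.4
```

Call:
send_rows(
  steps=[
    {"dx":0.0,"dy":0.0,"dz":0.0,"yaw":0.0,"gripper":0.4},
    {"dx":0.0,"dy":0.0,"dz":0.0,"yaw":0.0,"gripper":0.4},
    {"dx":0.0,"dy":0.0,"dz":0.0,"yaw":0.0,"gripper":0.4},
    {"dx":0.0,"dy":0.0,"dz":-4.0,"yaw":0.0,"gripper":0.4},
    {"dx":0.0,"dy":0.0,"dz":-9.0,"yaw":0.0,"gripper":0.4},
  ],
)

```text
clock: 4.75
tcp_pos: [0.4413, 0.1292, 0.1649]
orientation: [-0.435, -3.109, 0.003]
contact_force: [0.7, 1.9, -0.1]
grip_width: 0.0342
gripper_force: 0.0
```

```bash
python3 plan.py 624 70 160 111.5;python3 plan.py 624 70 160 -68.5
```

```text
t 4.75 tcp [441.3 129.2 164.9] ytool 74.1 q7 0.93 F [ 0.7  1.9 -0.1] w 34.2 gf 0.0 tilt [-0.002 -0.001]
d cm [-19.19  -0.69   0.45] yaw -37.4
t 4.75 tcp [441.3 129.2 164.9] ytool 74.1 q7 0.93 F [ 0.7  1.9 -0.1] w 34.2 gf 0.0 tilt [-0.002 -0.001]
d cm [-19.19  -0.69   0.45] yaw 142.6
```

Call:
send_rows(
  steps=[
    {"dx":-5.0,"dy":-0.2,"dz":0.0,"yaw":-9.4,"gripper":0.5},
    {"dx":-10.0,"dy":-0.4,"dz":0.4,"yaw":-18.8,"gripper":0.5},
    {"dx":-15.0,"dy":-0.6,"dz":0.4,"yaw":-28.2,"gripper":0.5},
    {"dx":-19.2,"dy":-0.7,"dz":0.4,"yaw":-37.4,"gripper":0.5},
    {"dx":-19.2,"dy":-0.7,"dz":0.4,"yaw":-37.4,"gripper":0.5},
  ],
)

```text
clock: 5.38
tcp_pos: [0.6272, 0.0681, 0.1603]
orientation: [-0.581, 3.086, -0.002]
contact_force: [-1.6, 0.2, -0.2]
grip_width: 0.0427
gripper_force: 0.0
```

```bash
python3 plan.py 624 70 65.5 111.5
```

```text
t 5.375 tcp [627.2  68.1 160.3] ytool 111.3 q7 1.77 F [-1.6  0.2 -0.2] w 42.7 gf 0.0 tilt [ 0.001 -0.001]
d cm [0.24 0.31 9.48] yaw -0.2
```

Call:
send_rows(
  steps=[
    {"dx":0.1,"dy":0.1,"dz":3.0,"yaw":0.0,"gripper":0.5},
    {"dx":0.1,"dy":0.1,"dz":6.0,"yaw":0.0,"gripper":0.5},
    {"dx":0.1,"dy":0.1,"dz":7.5,"yaw":0.0,"gripper":0.5},
    {"dx":0.1,"dy":0.1,"dz":7.5,"yaw":0.0,"gripper":0.5},
  ],
)

```text
clock: 5.88
tcp_pos: [0.6223, 0.0711, 0.0848]
orientation: [0.585, -3.084, -0.0]
contact_force: [-0.2, 0.2, -0.2]
grip_width: 0.0426
gripper_force: 0.0
```

```bash
python3 plan.py 624 70 65.5 111.5; python3 - <<'E'
from bench import imaging
import cv2,numpy as np
f=imaging.grab_frame("wrist"); cv2.imwrite("pics/w3.png",f["color"][:,:,::-1])
E
```

```text
t 5.875 tcp [622.3  71.1  84.8] ytool 111.5 q7 1.77 F [-0.2  0.2 -0.2] w 42.6 gf 0.0 tilt [-0.002 -0.   ]
d cm [-0.12 -0.16  1.93] yaw -0.0
```

View pics/w3.png

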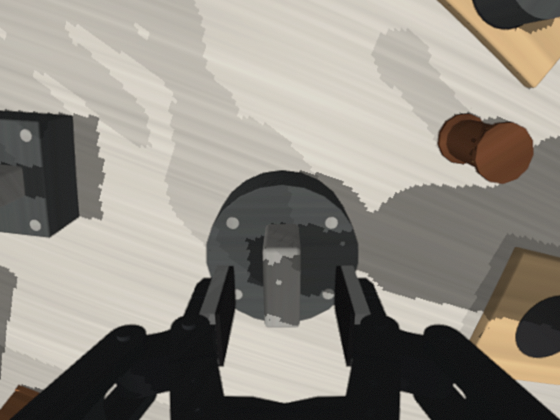

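The jaws straddle the large die's bar (x≈282) with pads at about 220 and 350. I'll grip it.

Call:
send_rows(
  steps=[
    {"dx":-0.1,"dy":-0.1,"dz":1.9,"yaw":0.0,"gripper":0.5},
    {"dx":-0.1,"dy":-0.1,"dz":1.9,"yaw":0.0,"gripper":0.5},
    {"dx":-0.1,"dy":-0.1,"dz":1.9,"yaw":0.0,"gripper":0.0},
    {"dx":-0.1,"dy":-0.1,"dz":1.9,"yaw":0.0,"gripper":0.0},
    {"dx":-0.1,"dy":-0.1,"dz":1.9,"yaw":0.0,"gripper":0.0},
  ],
)

```text
clock: 6.55
tcp_pos: [0.6251, 0.0703, 0.0671]
orientation: [-0.585, 3.086, 0.0]
contact_force: [0.8, 0.4, 1.1]
grip_width: 0.0146
gripper_force: 59.0
```

```bash
python3 plan.py 435 -295.4 195 90
```

```text
t 6.55 tcp [625.1  70.3  67.1] ytool 111.5 q7 1.78 F [0.8 0.4 1.1] w 14.6 gf 59.0 tilt [0.001 0.   ]
d cm [ 31.07 -27.07 -12.81] yaw 21.5
```

Call:
send_rows(
  steps=[
    {"dx":0.0,"dy":0.0,"dz":-4.0,"yaw":0.0,"gripper":0.0},
    {"dx":0.0,"dy":0.0,"dz":-10.0,"yaw":0.0,"gripper":0.0},
    {"dx":4.5,"dy":-4.0,"dz":-11.0,"yaw":8.0,"gripper":0.0},
    {"dx":9.0,"dy":-8.0,"dz":-11.0,"yaw":16.0,"gripper":0.0},
    {"dx":13.5,"dy":-12.0,"dz":-11.0,"yaw":21.5,"gripper":0.0},
  ],
)

```text
clock: 7.18
tcp_pos: [0.5418, -0.0924, 0.1768]
orientation: [0.006, 3.141, -0.0]
contact_force: [0.0, -1.3, -2.1]
grip_width: 0.015
gripper_force: 59.3
```

```bash
python3 plan.py 435 -295.4 165 90
```

```text
t 7.175 tcp [541.8 -92.4 176.8] ytool 89.8 q7 1.71 F [ 0.  -1.3 -2.1] w 15.0 gf 59.3 tilt [ 0. -0.]
d cm [ 10.61 -20.34   1.18] yaw -0.2
```

Call:
send_rows(
  steps=[
    {"dx":2.6,"dy":-5.0,"dz":1.0,"yaw":0.0,"gripper":0.0},
    {"dx":5.2,"dy":-10.0,"dz":1.0,"yaw":0.0,"gripper":0.0},
    {"dx":7.8,"dy":-15.0,"dz":1.0,"yaw":0.0,"gripper":0.0},
    {"dx":10.6,"dy":-20.3,"dz":1.0,"yaw":0.0,"gripper":0.0},
    {"dx":10.6,"dy":-20.3,"dz":1.0,"yaw":0.0,"gripper":0.0},
  ],
)

```text
clock: 7.8
tcp_pos: [0.4331, -0.2989, 0.1667]
orientation: [-0.016, -3.14, 0.003]
contact_force: [0.1, 0.6, -2.4]
grip_width: 0.0147
gripper_force: 59.4
```

```bash
python3 plan.py 435 -295.4 85 90
```

```text
t 7.8 tcp [ 433.1 -298.9  166.7] ytool 89.4 q7 2.16 F [ 0.1  0.6 -2.4] w 14.7 gf 59.4 tilt [-0.002 -0.002]
d cm [-0.2   0.37  8.17] yaw -0.6
```

Call:
send_rows(
  steps=[
    {"dx":-0.1,"dy":0.1,"dz":2.0,"yaw":0.0,"gripper":0.0},
    {"dx":-0.1,"dy":0.1,"dz":5.0,"yaw":0.0,"gripper":0.0},
    {"dx":-0.1,"dy":0.1,"dz":8.1,"yaw":0.0,"gripper":0.0},
    {"dx":-0.1,"dy":0.1,"dz":8.1,"yaw":0.0,"gripper":0.0},
    {"dx":-0.1,"dy":0.1,"dz":8.1,"yaw":0.0,"gripper":0.0},
  ],
)

```text
clock: 8.43
tcp_pos: [0.4388, -0.2928, 0.0865]
orientation: [-0.0, 3.141, -0.0]
contact_force: [0.3, -0.6, -2.5]
grip_width: 0.0145
gripper_force: 59.3
```

```bash
python3 plan.py 435 -295.4 76.5 90
```

```text
t 8.425 tcp [ 438.8 -292.8   86.5] ytool 90.0 q7 2.2 F [ 0.3 -0.6 -2.5] w 14.5 gf 59.3 tilt [ 0.001 -0.   ]
d cm [ 0.38 -0.26  1.  ] yaw 0.0
```

Call:
send_rows(
  steps=[
    {"dx":0.3,"dy":-0.2,"dz":0.0,"yaw":0.0,"gripper":0.0},
    {"dx":0.3,"dy":-0.2,"dz":0.0,"yaw":0.0,"gripper":0.0},
    {"dx":0.3,"dy":-0.2,"dz":0.7,"yaw":0.0,"gripper":0.0},
    {"dx":0.3,"dy":-0.2,"dz":1.1,"yaw":0.0,"gripper":0.0},
    {"dx":0.3,"dy":-0.2,"dz":1.1,"yaw":0.0,"gripper":0.0},
  ],
)

```text
clock: 9.05
tcp_pos: [0.4354, -0.2949, 0.0769]
orientation: [0.001, 3.141, 0.002]
contact_force: [-8.0, 6.2, 29.5]
grip_width: 0.0146
gripper_force: 63.9
```

```bash
python3 plan.py 435 -295.4 76.5 90
```

```text
t 9.05 tcp [ 435.4 -294.9   76.9] ytool 90.0 q7 2.21 F [-8.   6.2 29.5] w 14.6 gf 63.9 tilt [0.001 0.001]
d cm [ 0.04 -0.05  0.04] yaw -0.0
```

Call:
send_rows(
  steps=[
    {"dx":0.0,"dy":0.0,"dz":-0.1,"yaw":0.0,"gripper":0.4},
    {"dx":0.0,"dy":0.0,"dz":-0.1,"yaw":0.0,"gripper":0.4},
    {"dx":0.0,"dy":0.0,"dz":-0.1,"yaw":0.0,"gripper":0.4},
    {"dx":0.0,"dy":0.0,"dz":-4.0,"yaw":0.0,"gripper":0.4},
    {"dx":0.0,"dy":0.0,"dz":-9.0,"yaw":0.0,"gripper":0.4},
  ],
)

```text
clock: 9.68
tcp_pos: [0.4343, -0.2944, 0.1644]
orientation: [-0.0, -3.138, -0.002]
contact_force: [0.6, -1.2, 0.8]
grip_width: 0.0341
gripper_force: 0.0
```

```bash
python3 plan.py 637.5 -83.2 160 15.3
```

```text
t 9.675 tcp [ 434.3 -294.4  164.4] ytool 90.0 q7 2.17 F [ 0.6 -1.2  0.8] w 34.1 gf 0.0 tilt [-0.003  0.001]
d cm [-20.32  21.12   0.4 ] yaw 74.7
```

Call:
send_rows(
  steps=[
    {"dx":-4.0,"dy":4.2,"dz":0.4,"yaw":10.0,"gripper":0.5},
    {"dx":-8.0,"dy":8.4,"dz":0.4,"yaw":20.0,"gripper":0.5},
    {"dx":-12.0,"dy":12.6,"dz":0.4,"yaw":30.0,"gripper":0.5},
    {"dx":-16.0,"dy":16.8,"dz":0.4,"yaw":40.0,"gripper":0.5},
    {"dx":-20.3,"dy":21.1,"dz":0.4,"yaw":50.0,"gripper":0.5},
  ],
)

```text
clock: 10.3
tcp_pos: [0.6391, -0.0826, 0.1603]
orientation: [-1.336, -2.843, 0.001]
contact_force: [1.6, -1.1, -0.6]
grip_width: 0.0429
gripper_force: 0.0
```

```bash
python3 plan.py 637.5 -83.2 160 15.3
```

```text
t 10.3 tcp [639.1 -82.6 160.3] ytool 39.6 q7 0.95 F [ 1.6 -1.1 -0.6] w 42.9 gf 0.0 tilt [-0. -0.]
d cm [ 0.05 -0.16  0.03] yaw 24.3
```

Call:
send_rows(
  steps=[
    {"dx":0.0,"dy":0.0,"dz":1.0,"yaw":10.0,"gripper":0.5},
    {"dx":0.0,"dy":0.0,"dz":3.0,"yaw":20.0,"gripper":0.5},
    {"dx":0.0,"dy":0.0,"dz":6.0,"yaw":24.3,"gripper":0.5},
    {"dx":0.0,"dy":0.0,"dz":7.5,"yaw":24.3,"gripper":0.5},
    {"dx":0.0,"dy":0.0,"dz":7.5,"yaw":24.3,"gripper":0.5},
  ],
)

```text
clock: 10.92
tcp_pos: [0.6373, -0.0838, 0.0845]
orientation: [-1.894, -2.504, 0.002]
contact_force: [-0.9, 0.7, 0.4]
grip_width: 0.0425
gripper_force: 0.0
```

```bash
python3 plan.py 637.5 -83.2 66 15.3; python3 - <<'E'
from bench import imaging
import cv2,numpy as np
f=imaging.grab_frame("wrist"); cv2.imwrite("pics/w4.png",f["color"][:,:,::-1])
E
```

```text
t 10.925 tcp [637.3 -83.8  84.5] ytool 15.8 q7 0.64 F [-0.9  0.7  0.4] w 42.5 gf 0.0 tilt [-0.003  0.   ]
d cm [0.05 0.04 1.85] yaw 0.5
```

View pics/w4.png

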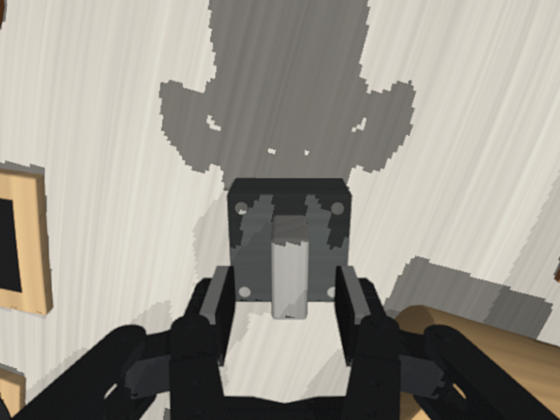

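The bar of the square die (x≈290) is centred between the pads and square to them. I'll grip it.

Call:
send_rows(
  steps=[
    {"dx":0.0,"dy":0.0,"dz":1.8,"yaw":0.3,"gripper":0.5},
    {"dx":0.0,"dy":0.0,"dz":1.8,"yaw":0.3,"gripper":0.5},
    {"dx":0.0,"dy":0.0,"dz":1.8,"yaw":0.3,"gripper":0.0},
    {"dx":0.0,"dy":0.0,"dz":1.8,"yaw":0.3,"gripper":0.0},
    {"dx":0.0,"dy":0.0,"dz":1.8,"yaw":0.3,"gripper":0.0},
  ],
)

```text
clock: 11.6
tcp_pos: [0.6386, -0.084, 0.0682]
orientation: [1.903, 2.498, 0.001]
contact_force: [0.8, -0.3, 1.2]
grip_width: 0.0148
gripper_force: 60.4
```

```bash
python3 plan.py 454.3 -140.4 170 7
```

```text
t 11.6 tcp [638.6 -84.   68.2] ytool 15.4 q7 0.65 F [ 0.8 -0.3  1.2] w 14.8 gf 60.4 tilt [ 0.001 -0.   ]
d cm [ -0.55 -19.26 -10.2 ] yaw 8.4
```

Call:
send_rows(
  steps=[
    {"dx":0.0,"dy":0.0,"dz":-4.0,"yaw":0.0,"gripper":0.0},
    {"dx":0.0,"dy":0.0,"dz":-9.5,"yaw":0.0,"gripper":0.0},
    {"dx":-0.2,"dy":-6.0,"dz":-10.0,"yaw":4.0,"gripper":0.0},
    {"dx":-0.4,"dy":-12.0,"dz":-10.0,"yaw":8.4,"gripper":0.0},
    {"dx":-0.6,"dy":-18.0,"dz":-10.0,"yaw":8.4,"gripper":0.0},
  ],
)

```text
clock: 12.22
tcp_pos: [0.4638, -0.1378, 0.1674]
orientation: [-2.082, -2.351, 0.001]
contact_force: [0.1, -0.9, -2.6]
grip_width: 0.0144
gripper_force: 60.1
```

```bash
python3 plan.py 454.3 -140.4 88 7
```

```text
t 12.225 tcp [ 463.8 -137.8  167.4] ytool 6.9 q7 0.56 F [ 0.1 -0.9 -2.6] w 14.4 gf 60.1 tilt [-0.001  0.   ]
d cm [-0.15 -0.97  7.94] yaw -0.1
```

Call:
send_rows(
  steps=[
    {"dx":-0.1,"dy":-1.2,"dz":2.0,"yaw":0.0,"gripper":0.0},
    {"dx":-0.1,"dy":-1.2,"dz":5.0,"yaw":0.0,"gripper":0.0},
    {"dx":-0.1,"dy":-1.2,"dz":7.9,"yaw":0.0,"gripper":0.0},
    {"dx":-0.1,"dy":-1.2,"dz":7.9,"yaw":0.0,"gripper":0.0},
    {"dx":-0.1,"dy":-1.2,"dz":7.9,"yaw":0.0,"gripper":0.0},
  ],
)

```text
clock: 12.85
tcp_pos: [0.4547, -0.1402, 0.0893]
orientation: [2.082, 2.352, 0.0]
contact_force: [-0.5, 0.2, -3.4]
grip_width: 0.0144
gripper_force: 60.1
```

```bash
python3 plan.py 454.3 -140.4 77.5 7
```

```text
t 12.85 tcp [ 454.7 -140.2   89.3] ytool 7.0 q7 0.68 F [-0.5  0.2 -3.4] w 14.4 gf 60.1 tilt [ 0. -0.]
d cm [-0.02 -0.04  1.18] yaw -0.0
```

Call:
send_rows(
  steps=[
    {"dx":0.0,"dy":0.0,"dz":0.8,"yaw":0.0,"gripper":0.0},
    {"dx":0.0,"dy":0.0,"dz":1.1,"yaw":0.0,"gripper":0.0},
    {"dx":0.0,"dy":0.0,"dz":1.1,"yaw":0.0,"gripper":0.0},
  ],
)

```text
clock: 13.22
tcp_pos: [0.4548, -0.1398, 0.078]
orientation: [2.082, 2.353, 0.001]
contact_force: [0.0, 0.7, 1.2]
grip_width: 0.0148
gripper_force: 60.7
```

Call:
send_rows(
  steps=[
    {"dx":0.0,"dy":0.0,"dz":0.0,"yaw":0.0,"gripper":0.4},
    {"dx":0.0,"dy":0.0,"dz":0.0,"yaw":0.0,"gripper":0.4},
    {"dx":0.0,"dy":0.0,"dz":0.0,"yaw":0.0,"gripper":0.4},
    {"dx":0.0,"dy":0.0,"dz":-4.0,"yaw":0.0,"gripper":0.4},
    {"dx":0.0,"dy":0.0,"dz":-9.0,"yaw":0.0,"gripper":0.4},
  ],
)

```text
clock: 13.85
tcp_pos: [0.4536, -0.1399, 0.168]
orientation: [-2.081, -2.351, 0.003]
contact_force: [0.8, 0.7, 0.5]
grip_width: 0.0341
gripper_force: 0.0
```

```bash
python3 plan.py 616 -276.4 160 87.3;  python3 plan.py 616 -276.4 160 -92.7
```

```text
t 13.85 tcp [ 453.6 -139.9  168. ] ytool 7.0 q7 0.56 F [0.8 0.7 0.5] w 34.1 gf 0.0 tilt [-0.003 -0.   ]
d cm [-15.52  14.46   0.76] yaw -80.3
t 13.85 tcp [ 453.6 -139.9  168. ] ytool 7.0 q7 0.56 F [0.8 0.7 0.5] w 34.1 gf 0.0 tilt [-0.003 -0.   ]
d cm [-15.52  14.46   0.76] yaw 99.7
```

Call:
send_rows(
  steps=[
    {"dx":-3.0,"dy":2.8,"dz":0.6,"yaw":-10.0,"gripper":0.5},
    {"dx":-6.0,"dy":5.6,"dz":0.6,"yaw":-20.0,"gripper":0.5},
    {"dx":-9.0,"dy":8.4,"dz":0.6,"yaw":-30.0,"gripper":0.5},
    {"dx":-12.0,"dy":11.2,"dz":0.6,"yaw":-40.0,"gripper":0.5},
    {"dx":-15.5,"dy":14.4,"dz":0.6,"yaw":-50.0,"gripper":0.5},
  ],
)

```text
clock: 14.48
tcp_pos: [0.617, -0.2767, 0.1614]
orientation: [-0.883, -3.014, -0.001]
contact_force: [0.4, -0.1, 0.0]
grip_width: 0.0429
gripper_force: 0.0
```

```bash
python3 plan.py 616 -276.4 160 87.3
```

```text
t 14.475 tcp [ 617.  -276.7  161.4] ytool 57.3 q7 1.54 F [ 0.4 -0.1  0. ] w 42.9 gf 0.0 tilt [-0.     0.001]
d cm [ 0.1  -0.03  0.14] yaw -30.0
```

Call:
send_rows(
  steps=[
    {"dx":0.0,"dy":0.0,"dz":1.0,"yaw":-10.0,"gripper":0.5},
    {"dx":0.0,"dy":0.0,"dz":3.0,"yaw":-20.0,"gripper":0.5},
    {"dx":0.0,"dy":0.0,"dz":6.0,"yaw":-30.0,"gripper":0.5},
    {"dx":0.0,"dy":0.0,"dz":7.5,"yaw":-30.0,"gripper":0.5},
    {"dx":0.0,"dy":0.0,"dz":7.5,"yaw":-30.0,"gripper":0.5},
  ],
)

```text
clock: 15.1
tcp_pos: [0.6154, -0.276, 0.0855]
orientation: [-0.088, -3.138, -0.001]
contact_force: [-0.4, -0.5, 1.1]
grip_width: 0.0427
gripper_force: 0.0
```

```bash
python3 plan.py 616 -276.4 66 87.3; python3 - <<'E'
from bench import imaging
import cv2,numpy as np
f=imaging.grab_frame("wrist"); cv2.imwrite("pics/w5.png",f["color"][:,:,::-1])
E
```

```text
t 15.1 tcp [ 615.4 -276.    85.5] ytool 86.8 q7 2.0 F [-0.4 -0.5  1.1] w 42.7 gf 0.0 tilt [-0.002  0.001]
d cm [-0.07 -0.04  1.95] yaw -0.5
```

View pics/w5.png

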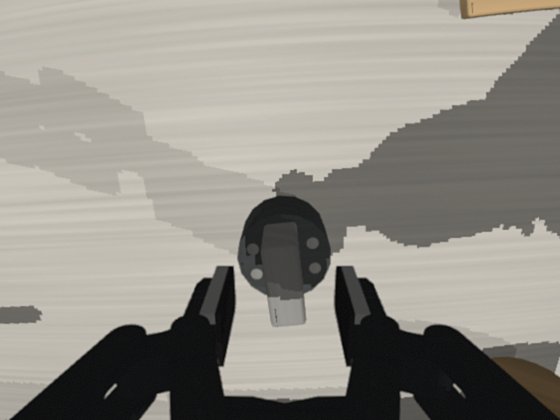

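The small die's bar (278,225)-(288,325) sits between the pads, tilted about 5°. Closing will align it, and a round die's angle doesn't matter.

Call:
send_rows(
  steps=[
    {"dx":0.0,"dy":0.0,"dz":1.9,"yaw":0.0,"gripper":0.5},
    {"dx":0.0,"dy":0.0,"dz":1.9,"yaw":0.0,"gripper":0.5},
    {"dx":0.0,"dy":0.0,"dz":1.9,"yaw":0.0,"gripper":0.0},
    {"dx":0.0,"dy":0.0,"dz":1.9,"yaw":0.0,"gripper":0.0},
    {"dx":0.0,"dy":0.0,"dz":1.9,"yaw":0.0,"gripper":0.0},
  ],
)

```text
clock: 15.78
tcp_pos: [0.6166, -0.2764, 0.0682]
orientation: [0.083, 3.139, -0.001]
contact_force: [0.4, -0.3, 1.7]
grip_width: 0.0147
gripper_force: 60.6
```

Call:
send_rows(
  steps=[
    {"dx":0.0,"dy":0.0,"dz":-4.0,"yaw":0.0,"gripper":0.0},
    {"dx":0.0,"dy":0.0,"dz":-10.0,"yaw":0.0,"gripper":0.0},
    {"dx":0.0,"dy":0.0,"dz":-11.0,"yaw":0.0,"gripper":0.0},
  ],
)

```text
clock: 16.15
tcp_pos: [0.6184, -0.2775, 0.1825]
orientation: [0.083, 3.133, -0.004]
contact_force: [-0.2, -0.5, -1.9]
grip_width: 0.0147
gripper_force: 60.4
```

```bash
python3 plan.py 620.5 257.3 175; python3 - <<'E'
from bench import imaging
import cv2,numpy as np
f=imaging.grab_frame("wrist"); cv2.imwrite("pics/w6.png",f["color"][:,:,::-1])
E
```

```text
t 16.15 tcp [ 618.4 -277.5  182.5] ytool 87.0 q7 1.98 F [-0.2 -0.5 -1.9] w 14.7 gf 60.4 tilt [ 0.007 -0.003]
d cm [ 2.63 53.42  0.61] yaw 0
```

View pics/w6.png

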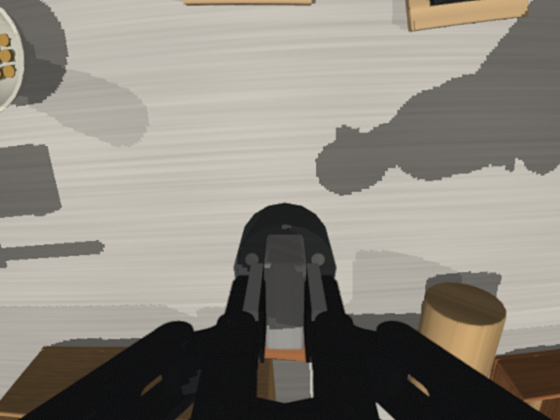

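The small die is gripped and aligned at (285,285). I'll carry it across.

Call:
send_rows(
  steps=[
    {"dx":0.3,"dy":5.5,"dz":0.4,"yaw":0.0,"gripper":0.0},
    {"dx":0.6,"dy":11.0,"dz":0.4,"yaw":0.0,"gripper":0.0},
    {"dx":0.9,"dy":16.5,"dz":0.4,"yaw":0.0,"gripper":0.0},
    {"dx":1.2,"dy":22.0,"dz":0.4,"yaw":0.0,"gripper":0.0},
    {"dx":1.5,"dy":27.0,"dz":0.4,"yaw":0.0,"gripper":0.0},
  ],
)

```text
clock: 16.82
tcp_pos: [0.6139, -0.0034, 0.1717]
orientation: [-0.081, -3.137, -0.0]
contact_force: [0.3, 0.2, -2.7]
grip_width: 0.0144
gripper_force: 60.3
```

Call:
send_rows(
  steps=[
    {"dx":0.2,"dy":5.5,"dz":0.0,"yaw":0.0,"gripper":0.0},
    {"dx":0.4,"dy":11.0,"dz":0.0,"yaw":0.0,"gripper":0.0},
    {"dx":0.7,"dy":16.0,"dz":0.0,"yaw":0.0,"gripper":0.0},
    {"dx":1.0,"dy":21.0,"dz":0.0,"yaw":0.0,"gripper":0.0},
    {"dx":1.1,"dy":25.5,"dz":0.0,"yaw":0.0,"gripper":0.0},
  ],
)

```text
clock: 17.45
tcp_pos: [0.6161, 0.2512, 0.1714]
orientation: [-0.081, -3.137, 0.002]
contact_force: [0.9, -0.4, -1.0]
grip_width: 0.0144
gripper_force: 60.3
```

```bash
python3 plan.py 620.5 257.3 88
```

```text
t 17.45 tcp [616.1 251.2 171.4] ytool 87.1 q7 1.13 F [ 0.9 -0.4 -1. ] w 14.4 gf 60.3 tilt [-0.003 -0.001]
d cm [-0.44  0.64  8.34] yaw 0
```

Call:
send_rows(
  steps=[
    {"dx":-0.4,"dy":0.7,"dz":2.0,"yaw":0.0,"gripper":0.0},
    {"dx":-0.4,"dy":0.7,"dz":5.0,"yaw":0.0,"gripper":0.0},
    {"dx":-0.4,"dy":0.7,"dz":8.2,"yaw":0.0,"gripper":0.0},
    {"dx":-0.4,"dy":0.7,"dz":8.2,"yaw":0.0,"gripper":0.0},
    {"dx":-0.4,"dy":0.7,"dz":8.2,"yaw":0.0,"gripper":0.0},
  ],
)

```text
clock: 18.08
tcp_pos: [0.6224, 0.2556, 0.0917]
orientation: [-0.084, -3.14, 0.001]
contact_force: [0.7, -0.3, -1.4]
grip_width: 0.0147
gripper_force: 60.2
```

```bash
python3 plan.py 620.5 257.3 78
```

```text
t 18.075 tcp [622.4 255.6  91.7] ytool 86.9 q7 1.15 F [ 0.7 -0.3 -1.4] w 14.7 gf 60.2 tilt [-0. -0.]
d cm [0.2  0.16 1.37] yaw 0
```

Call:
send_rows(
  steps=[
    {"dx":0.2,"dy":0.1,"dz":0.6,"yaw":0.0,"gripper":0.0},
    {"dx":0.2,"dy":0.1,"dz":1.0,"yaw":0.0,"gripper":0.0},
    {"dx":0.2,"dy":0.1,"dz":1.3,"yaw":0.0,"gripper":0.0},
    {"dx":0.2,"dy":0.1,"dz":1.3,"yaw":0.0,"gripper":0.0},
  ],
)

```text
clock: 18.58
tcp_pos: [0.6201, 0.2572, 0.0785]
orientation: [-0.083, -3.14, 0.0]
contact_force: [-0.1, -0.0, -2.7]
grip_width: 0.0145
gripper_force: 60.3
```

Call:
send_rows(
  steps=[
    {"dx":0.0,"dy":0.0,"dz":0.1,"yaw":0.0,"gripper":0.0},
    {"dx":0.0,"dy":0.0,"dz":0.1,"yaw":0.0,"gripper":0.0},
  ],
)

```text
clock: 18.82
tcp_pos: [0.6205, 0.2573, 0.0782]
orientation: [0.083, 3.14, 0.0]
contact_force: [-1.7, 0.3, 2.8]
grip_width: 0.0147
gripper_force: 60.7
```

Contact. I'll release and back off.

Call:
send_rows(
  steps=[
    {"dx":0.0,"dy":0.0,"dz":0.0,"yaw":0.0,"gripper":0.4},
    {"dx":0.0,"dy":0.0,"dz":0.0,"yaw":0.0,"gripper":0.4},
    {"dx":0.0,"dy":0.0,"dz":0.0,"yaw":0.0,"gripper":0.4},
    {"dx":0.0,"dy":0.0,"dz":-4.0,"yaw":0.0,"gripper":0.4},
    {"dx":0.0,"dy":0.0,"dz":-10.0,"yaw":0.0,"gripper":0.4},
  ],
)

```text
clock: 19.45
tcp_pos: [0.6189, 0.2569, 0.1767]
orientation: [-0.082, -3.137, 0.003]
contact_force: [0.7, 0.7, 0.4]
grip_width: 0.0339
gripper_force: 0.0
```

Call:
send_rows(
  steps=[
    {"dx":0.0,"dy":5.0,"dz":-4.0,"yaw":0.0,"gripper":0.4},
    {"dx":0.0,"dy":10.0,"dz":-6.0,"yaw":0.0,"gripper":0.4},
    {"dx":2.0,"dy":15.0,"dz":-8.0,"yaw":0.0,"gripper":0.4},
    {"dx":4.0,"dy":20.0,"dz":-8.0,"yaw":0.0,"gripper":0.4},
    {"dx":4.0,"dy":20.0,"dz":-8.0,"yaw":0.0,"gripper":0.4},
  ],
)

```text
clock: 20.08
tcp_pos: [0.5864, 0.4662, 0.2571]
orientation: [-0.068, -3.138, -0.005]
contact_force: [-0.1, 0.3, -1.3]
grip_width: 0.0343
gripper_force: 0.0
```

```bash
python3 - <<'E'
from h import *
from bench import imaging
f=imaging.grab_frame("top"); X=height(f); z=X[...,2]
B=dict(small=(620,257),oblong=(442,129.4),square=(454.3,-140.4),large=(435,-295.4))
for n,c in BOARDS.items():
    c2=(c[0],c[1])
    try: print(n,B[n],"bar",rect(f,blob(abs(z-.072)<.009,c2,26),.072),"body",rect(f,blob((abs(z-.042)<.006)|(z>.05),c2,30),.042))
    except Exception as e: print(n,e)
for n in("jar","spool"):
    zz={'jar':.07,'spool':.045}[n]; print(n,rect(f,blob(abs(z-zz)<.009,DIES[n],26),zz))
s=imaging.grab_frame("scene")
cv2.imwrite("pics/end.png",np.vstack([f["color"][110:310,:,::-1],s["color"][150:310,:,::-1]]))
E
```

```text
small (620, 257) bar [620.7 254.3  39.7  18.1  -3.2 620.6 254.6] body [622.4 254.   48.6  47.7  62.9 622.9 254.9]
oblong (442, 129.4) bar [440.3 129.4  40.1  16.8 -15.8 440.4 129.3] body [440.8 129.5  79.   36.7 -16.1 440.7 129.6]
square (454.3, -140.4) bar [ 453.6 -137.7   39.7   16.5  -82.6  453.5 -137.6] body [ 453.9 -139.    61.7   60.5  -82.7  453.7 -138. ]
large (435, -295.4) bar [ 4.359e+02 -2.932e+02  3.530e+01  1.840e+01  1.000e-01  4.361e+02
 -2.939e+02] body [ 435.6 -293.9   77.5   75.6   88.1  435.7 -294.1]
jar [434.6  -7.2  47.7  45.5   0.  434.5  -7. ]
spool [536.3 140.1  27.   25.2 -89.6 536.5 140.8]
```

View pics/end.png

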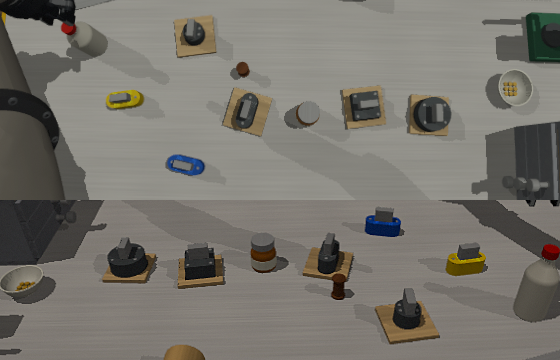

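All four dies stand on their boards, within about 4 mm and 1° of the silhouettes, and the jar and spool haven't moved. The gripper is near the bottle, so I'll raise it, let it settle and hand in.

Call:
send_rows(
  steps=[
    {"dx":0.0,"dy":0.0,"dz":-4.0,"yaw":0.0,"gripper":0.4},
    {"dx":0.0,"dy":0.0,"dz":-6.0,"yaw":0.0,"gripper":0.4},
    {"dx":0.0,"dy":0.0,"dz":-6.0,"yaw":0.0,"gripper":0.4},
    {"dx":0.0,"dy":0.0,"dz":-6.0,"yaw":0.0,"gripper":0.4},
    {"dx":0.0,"dy":0.0,"dz":-6.0,"yaw":0.0,"gripper":0.4},
  ],
)

```text
clock: 20.8
tcp_pos: [0.5903, 0.4587, 0.3159]
orientation: [-0.083, -3.138, 0.003]
contact_force: [-0.0, 0.7, 0.2]
grip_width: 0.0343
gripper_force: 0.0
```

```bash
python3 -c "
from bench import workorder,status
print(status.get_obs()['contact_force']); print(workorder.hand_in())"
```

```text
[-0.04148868  0.68315402  0.15422356]
the job is handed in; nothing more can be done
None
```

All four dies stand on their matching boards, within about 4 mm and 1° of the silhouettes by the last top-camera check. The jar and spool are where they started, and the job was handed in at about 21 s; the hand-in returned no verdict.

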